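Stand the sealer bottle back in its row, then hold the floodlight at the set angle

TASK

A bottle of thread sealer is lying on the floodlight: stand it upright on the floor of the drip tray, in the gap in the row of bottles, and let it go. Then lift the floodlight's head (the carrying handle at its free edge is meant for this) until it is in line with the set pointer on the quadrant beside it, and keep holding it there: the program finishes with the head still held up in the gripper's fingers, so that a colleague can tighten the pivot bolts. Do not knock over the other bottles, shift the set pointer or disturb the other things on the bench.

Things in the scene. Friction and masses are not known exactly. Their poses are not given: they have to be found in the camera images.
- bottle_mid (a point): middle (half-way along, on the axis) of the bottle to stand up: brown plastic square bottle, 40 x 40 mm up to 84 mm from its base, then shoulder and grey nozzle (22 mm and less), 120 mm tall, about 130 g. z axis from base to nozzle. It starts lying on one of its flat sides on the face of the lamp head, nozzle end roughly towards the robot (up to 75 degrees aside); a rim 2.5 mm high runs round it. Its x and y axes are square to its sides.
- gap (a point): middle of the empty place in the row, on the tray's floor. Fixed steel drip tray 300 mm long (y axis, along the row) and 78 mm wide (x axis, pointing away from the robot); floor 3 mm, rim 12 mm above the bench. The neighbours' axes are about 70 mm from this point on either side. A bottle standing here has its middle 60 mm above it.
- row_a_mid (a point): middle of the neighbour bottle about 70 mm from the gap on its -y side; a bottle like the lying one, standing, z axis up, middle 60 mm above the tray's floor
- row_b_mid (a point): middle of the like neighbour bottle about 70 mm from the gap on its +y side
- row_c_mid (a point): middle of the like last bottle of the row, about 140 mm from the gap on its +y side
- hinge (a point): middle of the lamp's fixed hinge line, 60 mm above the bench. y axis along the hinge line; x axis level, pointing from the handle side to the hinge side, away from the robot. The lamp stands in a fixed steel bracket with an ear 128 mm to either side on the hinge line.
- handle (a point): middle of the carrying handle at the head's free edge: round steel bar 12 mm thick, parallel to the hinge line and 250 mm from it, 120 mm clear between its two legs; 54 mm clear between bar and housing, and 54 mm down to the bare bench when flat. Pinched from above, the bar turns between the fingers as the head swings. Axes turn with the head; with the head flat they equal the hinge's.
- head (a joint): angle of the lamp head (rad): 0 lying flat on its rests (start), growing as the handle side is lifted, to 1.45. Black housing 212 mm wide, from 20 to 190 mm from the hinge line, 36 mm thick plus fins below; four white LED boards on its upper face, which is 15.5 mm above the hinge line when flat. 0.6 to 0.85 kg. The hinge is free: the head falls if let go.
- pointer_tip (a point): tip of the set pointer: steel blade pivoting on the hinge line, 144 mm to the -y side of its middle, between head and graduated aluminium quadrant (160 mm radius). Tip 164 mm from the hinge line. x axis along the blade from tip to hinge, parallel to the handle's x axis when in line. It points 0.5 to 1.0 rad up from level (the head's angle to reach); clamped by friction.
- spool: reel of solder standing on its flange, 60 mm in diameter, 50 mm tall, origin at the middle of its underside; to be left alone
- screwdriver: screwdriver lying on the bench, about 190 mm long, to be left alone
- module: spare LED board lying flat on the bench, 34 x 186 x 7 mm, to be left alone
- tape: roll of black tape lying flat on the bench, 72 mm in diameter, 18 mm high, to be left alone
Things that resemble listed ones, but are neither listed nor needed, are in the scene too. What is shaped like the part that bears bottle_mid but green is not meant. Leave any orange or red look-alike of the part that bears row_a_mid alone.

How it is judged:
On the way, in this order (a step that is already met when the one before it is completed fails the run):
1. the bottle stands upright in the gap of the row, on the floor of the tray, let go (angle between bottle_mid's own z axis and vertical below 0.12 rad and x of bottle_mid in the frame of gap between -0.02 and 0.02 m and y of bottle_mid in the frame of gap between -0.022 and 0.022 m and z of bottle_mid in the frame of gap between 0.055 and 0.064 m and linear speed of bottle below 0.03 m/s and contact force between the fingers and bottle below 0.1 N), for 0.3 s.
2. the lamp head is held in line with the set pointer (angle between the x axis of handle and the x axis of pointer_tip, either way round below 0.05 rad and value of joint head above 0.3 rad and contact force between the fingers and head above 2 N and velocity of joint head between -0.05 and 0.05 rad/s), for 0.3 s.
At the end, for the whole second after the job is handed in: The bottle stands upright (7 degrees) on the tray floor, within 20 mm across and 22 mm along the row of the gap's middle, at rest, released; the lamp head is in line with the pointer within 0.05 rad, still, held by the fingers (over 2 N) and by no loose thing (all of step 1 and all of step 2 and contact force between each of bottle, row_a, row_b, row_c, spool, screwdriver, module, tape and head below 0.2 N); the arm keeps its last pose, push and grip.
It fails at once if a neighbour bottle is knocked over (angle between any of row_a_mid, row_b_mid, row_c_mid's own z axis and vertical above 0.4 rad).
It fails at once if the set pointer is shifted by more than 5 mm at its tip (distance of pointer_tip from where it was at the start of the episode above 0.005 m).
It fails at once if the reel, screwdriver, spare LED board or tape is shifted by more than 40 mm (distance of any of spool, screwdriver, module, tape from where it was at the start of the episode above 0.04 m).
It also fails if it takes over 70 s, if anything falls off the work surface, if the arm or the gripper's body presses on something with over 40 N, if the wrist force passes 120 N, or if a joint passes its speed limit or range.

ROBOT

A 6-joint arm with a two-finger parallel gripper is mounted at the origin on the work surface. World frame = base frame: x ahead of the robot, y to its left, z up, the work surface at z = 0. Lengths are in m, angles in rad, forces in N, time in s.
With the tool pointing down it reaches from about 0.35 to 0.775 m from the base axis. Payload 7.3 kg.
Tool frame: the origin (TCP) lies where the fingers leave the gripper's body, on its centre line; the fingertips stand 66 mm ahead of it and the grasp point (between the pads) lies 47 mm ahead of it (robot.tips_ahead is the distance from the TCP to the fingertips, in m); z points along the fingers, y is the line along which they close (so a half turn about z gives the same grasp; the last joint's range is limited). The gripper opens to 92 mm and grips with 3 to 60 N. Pads are 19 mm wide; open, the fingers measure 130 mm over their backs; the gripper's body (75 mm by 190 mm) begins 47 mm behind the grasp point.
Start: joints at [-1.334, 0.342, 1.524, -0, 1.275, -0.146], TCP at [0.196, -0.487, 0.292] pointing down, gripper open.
Joint ranges: [-2.53, 2.53], [-0.77, 2.02], [0.04, 2.7], [-1, 4.14], [0.28, 2.66], [-3.11, 3.11]. Speed limits (rad/s): [2.57, 2.57, 3.14, 3.14, 3.14, 3.14].

INTERFACE

Orientations are given as [roll, pitch, yaw] about the fixed x, y, z axes, in that order (R = Rz(yaw) Ry(pitch) Rx(roll)).
In Python, from cell import robot gives the robot as it stands.
- The arm moves only by the shell command python3 -m inch 'ROWS' [FORCE]. ROWS is a JSON object of lists of equal length, an entry for each row: "travel": the shift along the tool's x, y, z in mm, a list of three; "turn": the turn about the tool's z in units of 5 degrees (1.0 is 5 degrees); "claw": the closure, from -1 (fully open) to 1 (shut). A call has 1 to 12 rows; each row is the pose to reach, as a shift and turn from the pose commanded when the call began, along the tool's axes at that moment; what a row does not reach only later rows make up. A row lasts 1/10 s, in which the tool goes at most 50 mm and 8.59 degrees, less where a joint would pass 70% of its speed; a pose out of reach is approached as far as the arm can. A call with a gripper value outside its range is refused whole. The fingers move at their own pace and stop on an object; FORCE is the grip in N (left out, the last holds). Time passes only in rows, so rows that repeat a pose let the fingers close. It gives the time, the measured TCP pose, the force, the opening and the grip force at its end, in the units of the state.
- robot.observe(): the state, without advancing time (a new reading comes with each control period).
- robot.read_camera(name): name is "scene" or "side" or "wrist"; returns a dict with "pixels" (400x640x3 uint8, red, green, blue), "fx", "fy", "cx", "cy" (pixels), "cam_to_world" (4x4, takes a point from camera to world coordinates). Camera axes: x right, y down, z forward; pixel columns grow to the right and rows downward; lengths in m; the calibration is good to about 2 mm. A picture is of the moment at which its call begins. There is no depth.
- robot.hand_in(): hands the job in; it is judged then, once.
The state is a dict: "time": time; "qpos": joint angles; "qvel": joint speeds; "joint_efforts": joint torques, N m; "tool_pos": TCP position; "tool_rot": TCP orientation; "contact_force": force on the tool from outside, world axes, zero at the start; "torque": the same for the moment, N m; "opening": finger opening in m; "grip_force": force on a finger pad.
Only numpy, scipy, OpenCV 4.12 (cv2) and the standard library are available. Lean on these libraries where they do the work, as an engineer would, in place of code of your own. Each camera call takes 0.05 s, during which the arm holds its last target. There are 200 camera calls.

## Working session

There is one attempt and no reset: what is moved stays moved. The work goes in short steps, Python scripts to look and compute and a shell command to move; the robot and the scene stay as the last step left them, time stands still between calls to the robot, and variables do not carry over. Pictures are saved under pics/ and viewed, at most 10 in all, crops included, and the job is handed in when it is done.

```bash
ls; mkdir -p pics; cat > h.py <<'E'
import numpy as np,cv2
from cell import robot
def snap(n,f):
    c=robot.read_camera(n); cv2.imwrite(f'pics/{f}.png',c['pixels'][:,:,::-1]); np.savez(f'pics/{f}.npz',**c); return c
def ray(c,u,v):
    M=np.array(c['cam_to_world']); d=M[:3,:3]@np.array([(u-c['cx'])/c['fx'],(v-c['cy'])/c['fy'],1]); return M[:3,3],d/np.linalg.norm(d)
def onz(c,u,v,z):
    o,d=ray(c,u,v); return o+d*(z-o[2])/d[2]
def tri(c1,p1,c2,p2):
    o1,d1=ray(c1,*p1);o2,d2=ray(c2,*p2)
    t=np.linalg.lstsq(np.c_[d1,-d2],o2-o1,rcond=None)[0]
    a,b=o1+t[0]*d1,o2+t[1]*d2; return (a+b)/2,np.linalg.norm(a-b)
def proj(c,P):
    M=np.linalg.inv(np.array(c['cam_to_world'])); q=M[:3,:3]@np.array(P)+M[:3,3]; return np.array([c['fx']*q[0]/q[2]+c['cx'],c['fy']*q[1]/q[2]+c['cy']])
def load(f): return dict(np.load(f'pics/{f}.npz'))
E
python3 - <<'E'
from h import *
for n in ['scene','side']:
    c=snap(n,n+'0'); print(n,np.round(c['cam_to_world'],3).tolist(),c['fx'],c['cx'],c['cy'])
s=robot.observe(); print({k:np.round(v,3).tolist() for k,v in s.items()})
E
```

```text
pics
scene [[0.055, 0.765, -0.642, 1.485], [0.998, -0.036, 0.043, -0.062], [0.009, -0.643, -0.766, 1.158], [0.0, 0.0, 0.0, 1.0]] 497.0522541696525 323.56348652446474 202.0654476013489
side [[-0.791, -0.408, 0.457, -0.18], [-0.612, 0.528, -0.589, 0.953], [-0.001, -0.745, -0.667, 1.165], [0.0, 0.0, 0.0, 1.0]] 471.51436725406916 320.0394928374558 199.85978045921928
{'time': 0.1, 'qpos': [-1.334, 0.343, 1.525, 0.0, 1.275, -0.146], 'qvel': [0.001, -0.0, -0.005, 0.0, 0.0, -0.003], 'joint_efforts': [0.001, -43.2, -24.469, 0.072, 0.053, -0.0], 'tool_pos': [0.196, -0.487, 0.292], 'tool_rot': [-3.14, -0.0, 0.383], 'contact_force': [0.21, -0.128, 0.569], 'torque': [0.024, -0.016, 0.022], 'grip_force': 0.0, 'opening': 0.092}
```

View pics/scene0.png

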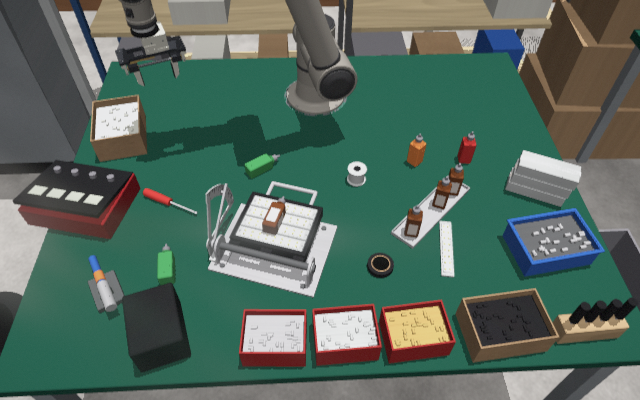

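View pics/side0.png

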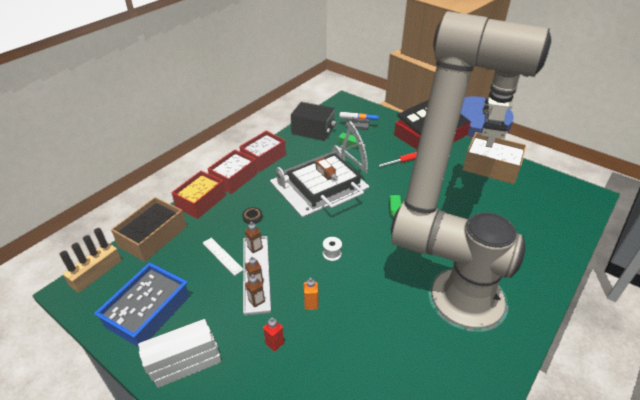

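The scene view shows the brown lying bottle on the lamp at (274,214). Candidates that could be mistaken for it: green bottles at (262,164) and (165,263), orange at (416,150), red at (468,148), and the brown row bottles at (414,222), (443,193) and (456,178). I choose the brown one at (274,214). The gap is at about (429,208) and the handle at about (290,187). The side view shows the lying bottle at (326,166).

```bash
python3 - <<'E'
from h import *
a=cv2.imread('pics/scene0.png');b=cv2.imread('pics/side0.png')
A=cv2.resize(a[165:300,190:350],(640,540),interpolation=cv2.INTER_CUBIC)[:, :]
cv2.imwrite('pics/cropA.png',A)   # 4x, off(190,165)
B1=cv2.resize(b[110:220,262:382],(400,367),interpolation=cv2.INTER_CUBIC)
B2=cv2.resize(b[215:325,222:342],(400,367),interpolation=cv2.INTER_CUBIC)
B3=cv2.resize(a[155:255,385:485],(400,400),interpolation=cv2.INTER_CUBIC)
cv2.imwrite('pics/cropB.png',np.hstack([B1,B2]))
c=load('scene0')
for n,p,z in [('bottle',(274,214),.095),('trayend1',(405,240),.01),('trayend2',(465,185),.01),('handle',(292,186),.06),('spool',(357,182),.0),('tape',(380,266),0)]: print(n,onz(c,*p,z).round(3))
E
```

```text
bottle [ 0.631 -0.141  0.095]
trayend1 [0.675 0.225 0.01 ]
trayend2 [0.476 0.446 0.01 ]
handle [ 0.5   -0.091  0.06 ]
spool [0.438 0.112 0.   ]
tape [0.752 0.145 0.   ]
```

View pics/cropA.png

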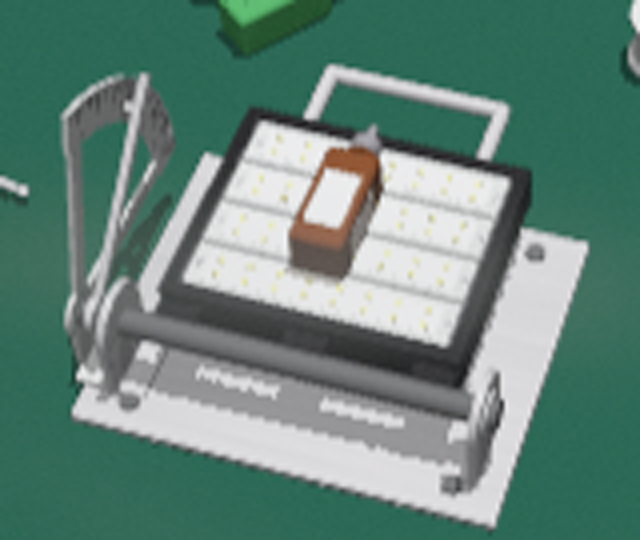

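View pics/cropB.png

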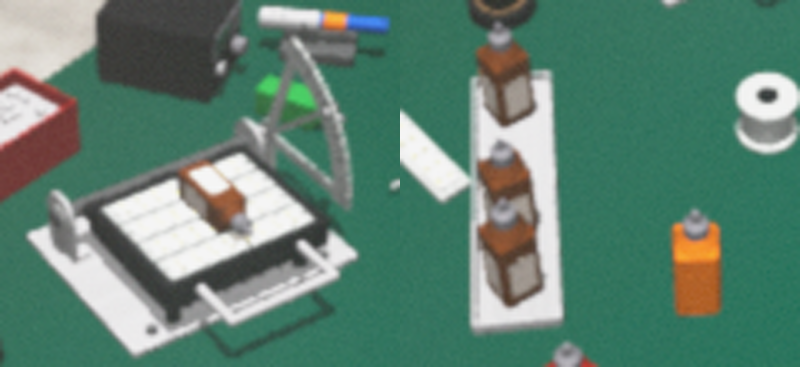

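The crops confirm the choice: a brown bottle with a white label, its nozzle toward the handle. In cropA its top face corners are at about (332,148), (382,160), (343,247) and (290,235), the handle bar ends at (333,72) and (505,107), and the pointer tip near (143,78). CropB shows the gap between the far bottle (500,80) and the next one (500,190).

```bash
python3 - <<'E'
from h import *
a=load('scene0');b=load('side0')
A=lambda x,y:(190+(x+.5)/4-.5,165+(y+.5)/4-.5)
B1=lambda x,y:(262+(x+.5)/3.333-.5,110+(y+.5)/3.336-.5)
B2=lambda x,y:(222+(x-400+.5)/3.333-.5,215+(y+.5)/3.336-.5)
r=lambda v:np.round(v,3)
print('top face',[r(onz(a,*A(*p),.1155))[:2] for p in [(332,148),(382,160),(343,247),(290,235)]])
h=[onz(a,*A(*p),.06) for p in [(333,72),(505,107)]];print('handle scene',r(h), r(np.linalg.norm(h[0]-h[1])))
h=[onz(b,*B1(*p),.06) for p in [(338,262),(230,322)]];print('handle side',r(h), r(np.linalg.norm(h[0]-h[1])))
for A1,B in [((333,72),(338,262)),((505,107),(230,322))]: print('tri',tri(a,A(*A1),b,B1(*B)))
print('hinge ears',[r(onz(a,*A(*p),.06)) for p in [(118,320),(485,400)]])
print('tip',tri(a,A(143,78),b,B1(343,108)))
for im,z,box,nm in [(a,.012,(170,250,385,480),'scene'),(b,.012,(225,325,225,285),'side')]:
    p=im['pixels'].astype(int);m=((p.min(2)>120)&(p.max(2)-p.min(2)<30)).astype(np.uint8)
    M=np.zeros_like(m);y0,y1,x0,x1=box;M[y0:y1,x0:x1]=m[y0:y1,x0:x1]
    n,l,st,_=cv2.connectedComponentsWithStats(M)
    for k in range(1,n):
        if st[k,4]<150: continue
        ys,xs=np.where(l==k)
        P=np.array([onz(im,x,y,z)[:2] for x,y in zip(xs,ys)],np.float32)
        R=cv2.minAreaRect(P);print(nm,st[k],r(R[0]),r(R[1]),r(R[2]),r(cv2.boxPoints(R)).tolist())
    # brown blobs
    hsv=cv2.cvtColor(im['pixels'],cv2.COLOR_RGB2HSV)
E
```

```text
top face [array([ 0.604, -0.143]), array([ 0.617, -0.109]), array([ 0.69 , -0.135]), array([ 0.678, -0.17 ])]
handle scene [[ 0.483 -0.148  0.06 ]
 [ 0.524 -0.021  0.06 ]] 0.133
handle side [[ 0.492 -0.167  0.06 ]
 [ 0.528 -0.019  0.06 ]] 0.153
tri (array([ 0.48741173, -0.15104147,  0.0696995 ]), np.float64(0.010696059991061263))
tri (array([ 0.5264319 , -0.01997425,  0.06113656]), np.float64(0.003514409802157189))
hinge ears [array([ 0.702, -0.289,  0.06 ]), array([ 0.777, -0.046,  0.06 ])]
tip (array([ 0.57117057, -0.27279379,  0.16452918]), np.float64(0.015051737123573517))
scene [ 392  183   78   67 1509] [0.592 0.35 ] [0.167 0.304] 47.563 [[0.4230000078678131, 0.39100000262260437], [0.6480000019073486, 0.1850000023841858], [0.7599999904632568, 0.3089999854564667], [0.5360000133514404, 0.5139999985694885]]
side [ 225  236   46   79 1551] [0.582 0.346] [0.139 0.306] 44.825 [[0.42500001192092896, 0.4059999883174896], [0.640999972820282, 0.18799999356269836], [0.7390000224113464, 0.28600001335144043], [0.5230000019073486, 0.503000020980835]]
```

```bash
cat >> h.py <<'E'
from scipy.spatial.transform import Rotation as Ro
def go(x,y,z,yaw=None):
    "travel (tool mm) and turn units to bring the GRASP point to x,y,z and tool yaw"
    s=robot.observe(); R=Ro.from_euler('xyz',s['tool_rot']); d=np.array([x,y,z+.047])-s['tool_pos']
    print('travel',(R.inv().apply(d)*1000).round(1).tolist(),'dist',round(1000*float(np.linalg.norm(d))), 'turn',None if yaw is None else round(float((s['tool_rot'][2]-yaw+np.pi)%(2*np.pi)-np.pi)/np.radians(5),2))
E
python3 -c "
from h import *
go(.56,-.12,.30,-.35)"
```

```text
travel [474.6, -204.3, -55.0] dist 520 turn 8.4
```

```bash
python3 -m inch '{"travel":[[0,0,-55],[475,-204,-55],[475,-204,-55],[475,-204,-55],[475,-204,-55],[475,-204,-55],[475,-204,-55],[475,-204,-55],[475,-204,-55],[475,-204,-55],[475,-204,-55],[475,-204,-55]],"turn":[0,8.4,8.4,8.4,8.4,8.4,8.4,8.4,8.4,8.4,8.4,8.4],"claw":[-1,-1,-1,-1,-1,-1,-1,-1,-1,-1,-1,-1]}' && python3 - <<'E'
from h import *
c=snap('wrist','w1');print(np.round(c['cam_to_world'],3).tolist(),c['fx'])
E
```

```text
time: 1.3
tool_pos: [0.5618, -0.1181, 0.3468]
tool_rot: [-3.142, 0.001, -0.349]
contact_force: [0.9, -0.9, -0.1]
opening: 0.0919
grip_force: 0.0
[[-0.341, -0.906, -0.25, 0.628], [-0.94, 0.329, 0.091, -0.142], [-0.0, 0.266, -0.964, 0.44], [0.0, 0.0, 0.0, 1.0]] 310.77609835346203
```

View pics/w1.png

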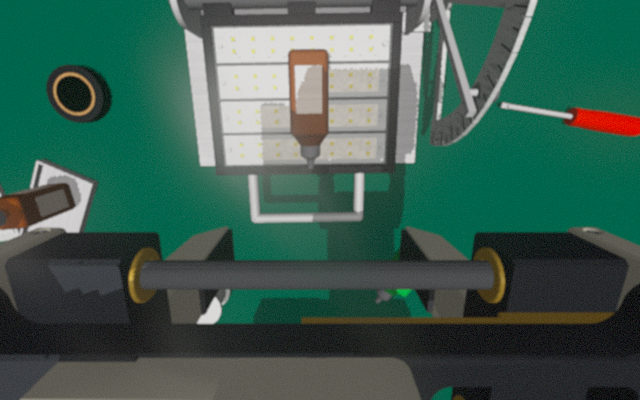

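The wrist view shows the bottle body corners at about (289,51), (328,51), (328,130) and (290,130), with the nozzle tip at (310,167). The handle bar ends are at (254,217) and (362,217), and the pointer blade runs from (438,3) to its tip at (472,113).

```bash
python3 - <<'E'
from h import *
w=load('w1');a=load('scene0');r=lambda v:np.round(v,4)
P=[onz(w,*p,.1155)[:2] for p in [(289,51),(328,51),(328,130),(290,130)]];print('body',r(P))
bm=(P[0]+P[1])/2;sm=(P[2]+P[3])/2;ax=sm-bm;print('len',np.linalg.norm(ax),'w',np.linalg.norm(P[0]-P[1]),'yaw',np.arctan2(-ax[1],-ax[0]),'mid',r((bm+sm)/2))
n=onz(w,310,167,.0955);print('nozzle tip',r(n))
h=[onz(w,*p,.06) for p in [(254,217),(362,217)]];h=np.array(h);print('handle',r(h),'len',np.linalg.norm(h[0]-h[1]),'mid',r(h.mean(0)))
d=h[0]-h[1];print('lamp yaw',np.arctan2(-d[0],d[1]))
A=lambda x,y:(190+(x+.5)/4-.5,165+(y+.5)/4-.5)
print('tip',tri(w,(472,113),a,A(143,78)))
s=robot.observe();print(r(s['tool_pos']))
k=ax/np.linalg.norm(ax)
for base in (bm+k*.077, n[:2]-k*.043): print('grip pt',r(base)); go(*base,.2,-.35)
E
```

```text
body [[ 0.6888 -0.1357]
 [ 0.6761 -0.1709]
 [ 0.6061 -0.1463]
 [ 0.6194 -0.1098]]
len 0.07415736554564362 w 0.03736512402461668 yaw -0.3480054841567234 mid [ 0.6476 -0.1407]
nozzle tip [ 0.5733 -0.1141  0.0955]
handle [[ 0.5311 -0.0207  0.06  ]
 [ 0.4835 -0.1518  0.06  ]] len 0.13940822760438248 mid [ 0.5073 -0.0863  0.06  ]
lamp yaw -0.34817390004385257
tip (array([ 0.58114633, -0.26543997,  0.16722278]), np.float64(0.0012690518210457572))
[ 0.5649 -0.1139  0.3463]
grip pt [ 0.6101 -0.127 ]
travel [46.9, -2.5, 99.4] dist 110 turn 0.05
grip pt [ 0.6138 -0.1288]
travel [51.0, -2.1, 99.4] dist 112 turn 0.05
```

```bash
python3 -m inch '{"travel":[[25,-1,50],[49,-2,98],[49,-2,98],[49,-2,98],[49,-2,98]],"turn":[0,0,0,0,0],"claw":[-1,-1,-1,-1,-1]}' 5 && python3 - <<'E'
from h import *
c=snap('wrist','w2'); print(robot.observe()['tool_pos']); go(.613,-.1285,.1,-.35)
p=c['pixels'].astype(int);m=((p[...,0]>1.6*p[...,2])&(p[...,0]>p[...,1]*1.25)&(p[...,0]>60)).astype(np.uint8)
m[:, :150]=0;m[:,500:]=0
n,l,st,ce=cv2.connectedComponentsWithStats(m);k=1+st[1:,4].argmax();print(st[k],proj(c,(.613,-.1285,.1155)))
E
```

```text
time: 1.85
tool_pos: [0.6073, -0.1355, 0.251]
tool_rot: [3.142, -0.002, -0.35]
contact_force: [0.4, 1.0, 0.9]
opening: 0.092
grip_force: 0.0
[ 0.6074627  -0.13554942  0.25177919]
travel [2.4, -8.5, 104.8] dist 105 turn -0.01
[287 100  43  81 971] [305.90673715 202.46333282]
```

View pics/w2.png

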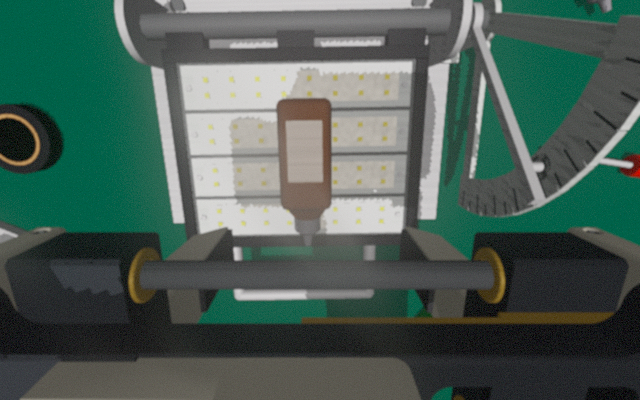

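The bottle body centre column is about 304, 14 px left of the finger centre. Its shoulder is at row 208, which agrees with the computed offset of about -8.5 mm along tool y.

```bash
python3 -m inch '{"travel":[[2,-8.5,30],[2,-8.5,65],[2,-8.5,65],[2,-8.5,65]],"turn":[0,0,0,0],"claw":[-1,-1,-1,-1]}' && python3 -c "
from h import *
go(.613,-.1285,.1,-.35)"
```

```text
time: 2.3
tool_pos: [0.6124, -0.1282, 0.1864]
tool_rot: [3.142, -0.002, -0.35]
contact_force: [0.5, 1.3, 0.3]
opening: 0.0915
grip_force: 0.0
travel [0.6, 0.0, 39.4] dist 39 turn -0.0
```

```bash
python3 -m inch '{"travel":[[0.5,0,39],[0.5,0,39],[0.5,0,39],[0.5,0,39],[0.5,0,39],[0.5,0,39],[0.5,0,39],[0.5,0,39],[0.5,0,39]],"turn":[0,0,0,0,0,0,0,0,0],"claw":[-1,-1,-1,0.5,0.5,0.5,0.5,0.5,0.5]}' 6
```

```text
time: 3.2
tool_pos: [0.6125, -0.1282, 0.1453]
tool_rot: [3.142, -0.0, -0.35]
contact_force: [0.0, -0.3, 0.3]
opening: 0.0483
grip_force: 0.0
```

```bash
python3 -m inch '{"travel":[[0,0,0],[0,0,0],[0,0,0]],"turn":[0,0,0],"claw":[0.5,0.5,0.5]}' 6
```

```text
time: 3.5
tool_pos: [0.6125, -0.1282, 0.1452]
tool_rot: [3.142, 0.0, -0.35]
contact_force: [-0.1, -0.2, 1.2]
opening: 0.04
grip_force: 6.0
```

```bash
python3 -m inch '{"travel":[[3.5,0,-10],[8.4,0,-18.6],[14.5,0,-27],[21.3,0,-34.5],[29.5,0,-41],[37.9,0,-46.4],[47.5,0,-50.5],[57,0,-53.7],[67,0,-55.5],[77.3,0,-56],[85,0,-55.5],[92,0,-54.5]],"turn":[0,0,0,0,0,0,0,0,0,0,0,0],"claw":[0.5,0.5,0.5,0.5,0.5,0.5,0.5,0.5,0.5,0.5,0.5,0.5]}' 6 && python3 - <<'E'
from h import *
a=snap('scene','s2');b=snap('side','d2')
f=lambda c,u,v:cv2.resize(c['pixels'][v:v+120,u:u+130,::-1],(400,369),interpolation=cv2.INTER_CUBIC)
cv2.imwrite('pics/c2.png',np.hstack([f(a,215,150),f(b,260,100)]))
E
```

```text
time: 4.7
tool_pos: [0.6996, -0.16, 0.2]
tool_rot: [3.141, -0.001, -0.35]
contact_force: [0.1, 0.5, -1.6]
opening: 0.0402
grip_force: 6.0
```

View pics/c2.png

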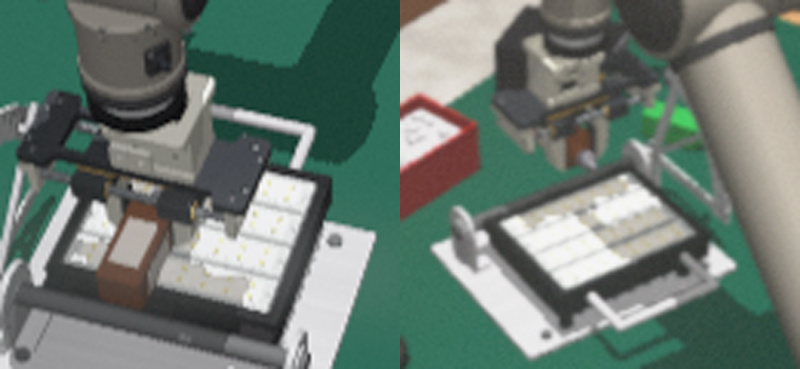

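The bottle is held in the fingers but hardly tilted: in the left crop its base points at (125,290), and in the right crop the nozzle at (590,160) still points toward the robot. I'll reduce the grip so it swings, and track its tilt numerically.

```bash
cat >> h.py <<'E'
def tilt(f):
    "compare brown blob with predicted body boxes for tilts 0..90 deg (bottle hanging, base along +tool x)"
    s=robot.observe(); R=Ro.from_euler('xyz',s['tool_rot']).as_matrix(); g=s['tool_pos']+R@[0,0,.047]
    for n in ('scene','side'):
        c=snap(n,f+n); p=c['pixels'].astype(int)
        m=((p[...,0]>1.5*p[...,2])&(p[...,0]>p[...,1]*1.3)&(p[...,0]>50)&(p[...,0]<190)).astype(np.uint8)
        u,v=proj(c,g).astype(int); M=np.zeros_like(m); M[max(v-45,0):v+45,u-45:u+45]=m[max(v-45,0):v+45,u-45:u+45]
        k,l,st,_=cv2.connectedComponentsWithStats(M); i=1+st[1:,4].argmax(); x,y,w,h,ar=st[i]
        print(n,'grip',(u,v),'brown',(x,y,x+w,y+h),ar)
        for t in (-20,0,20,40,60,75,90):
            a=np.radians(t); k1=np.array([np.cos(a),0,np.sin(a)]); k2=np.array([-np.sin(a),0,np.cos(a)])
            q=np.array([proj(c,g+R@(k1*i+k2*j+np.array([0,e,0]))) for i in (-.007,.077) for j in (-.0175,.0225) for e in (-.02,.02)])
            print('  ',t,q.min(0).round(),q.max(0).round())
E
python3 -m inch '{"travel":[[0,0,-20],[0,0,-20],[0,0,-20]],"turn":[0,0,0],"claw":[0.5,0.5,0.5]}' 3 && python3 -c "
from h import *
tilt('t1')"
```

```text
time: 5.1
tool_pos: [0.6989, -0.1597, 0.22]
tool_rot: [3.142, -0.001, -0.35]
contact_force: [-1.1, -0.5, -1.8]
opening: 0.0399
grip_force: 3.0
scene grip (np.int64(264), np.int64(215)) brown (np.int32(255), np.int32(213), np.int32(270), np.int32(224)) 105
   -20 [244. 207.] [273. 241.]
   0 [244. 208.] [273. 247.]
   20 [245. 209.] [274. 249.]
   40 [248. 211.] [275. 248.]
   60 [251. 209.] [275. 248.]
   75 [254. 207.] [275. 245.]
   90 [254. 206.] [277. 241.]
side grip (np.int64(316), np.int64(143)) brown (np.int32(271), np.int32(134), np.int32(286), np.int32(164)) 269
   -20 [301. 123.] [323. 150.]
   0 [301. 128.] [322. 151.]
   20 [301. 134.] [323. 151.]
   40 [302. 137.] [324. 154.]
   60 [305. 137.] [325. 159.]
   75 [307. 137.] [325. 163.]
   90 [309. 138.] [325. 165.]
```

```bash
python3 - <<'E'
from h import *
for f,(x0,x1,y0,y1) in [('t1scene',(238,285,200,256)),('t1side',(296,332,120,172)),('t1wrist',(200,440,0,400))]:
    if f=='t1wrist': c=snap('wrist',f)
    else: c=load(f)
    h=cv2.cvtColor(c['pixels'],cv2.COLOR_RGB2HSV); m=((h[...,0]<16)&(h[...,1]>85)&(h[...,2]>35)).astype(np.uint8)
    M=np.zeros_like(m);M[y0:y1,x0:x1]=m[y0:y1,x0:x1]
    k,l,st,_=cv2.connectedComponentsWithStats(M)
    print(f,[s.tolist() for s in st[1:] if s[4]>12])
    if f!='t1wrist':
        for y in range(y0,y1,2): print(''.join('#' if v else '.' for v in M[y,x0:x1]),y)
E
```

```text
t1scene [[255, 213, 15, 11, 111]]
............................................... 200
............................................... 202
............................................... 204
............................................... 206
............................................... 208
............................................... 210
............................................... 212
....................###........................ 214
...................###########................. 216
.................###############............... 218
..................##############............... 220
..................#############................ 222
............................................... 224
............................................... 226
............................................... 228
............................................... 230
............................................... 232
............................................... 234
............................................... 236
............................................... 238
..........................
[... 846 characters left out ...]
..................... 140
.................................... 142
...................#.....#.......... 144
...................########......... 146
...................########......... 148
...................###...#.......... 150
....................#............... 152
.................................... 154
.................................... 156
.................................... 158
.................................... 160
.................................... 162
.................................... 164
.................................... 166
.................................... 168
.................................... 170
t1wrist [[325, 165, 26, 46, 305], [279, 221, 77, 39, 1817]]
```

```bash
python3 - <<'E'
from h import *
f=lambda n,u,v,w,h:cv2.resize(load(n)['pixels'][v:v+h,u:u+w,::-1],(266,266),interpolation=cv2.INTER_CUBIC)
cv2.imwrite('pics/c3.png',np.hstack([f('t1scene',225,185,80,80),f('t1side',275,110,80,80),f('t1wrist',160,60,320,320)]))
E
```

```text
(no output)
```

View pics/c3.png

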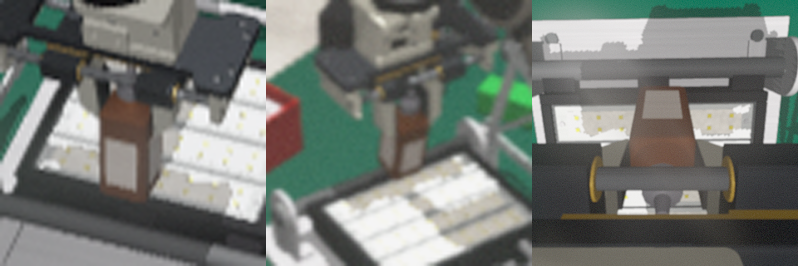

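The bottle now hangs upright: in the left crop its body runs from (125,95) to (130,197). Next I locate the gap.

```bash
python3 - <<'E'
from h import *
a=load('scene0');b=load('side0');r=lambda v:np.round(v,3)
B2=lambda x,y:(222+(x-400+.5)/3.333-.5,215+(y+.5)/3.336-.5)
N=np.array([onz(b,*B2(*p),.121) for p in [(499,27),(501,144),(503,202)]]);print('nozzles',r(N))
d=N[0]-N[2];print(np.linalg.norm(d),np.linalg.norm(N[1]-N[2]),'gap',r(N[2]+d*2/3),r(N[0]-d/3),'row y dir deg',np.degrees(np.arctan2(-d[1],-d[0])))
C=np.array([onz(b,*B2(*p),.012) for p in [(471,75),(550,72),(562,322),(472,328)]]);print('tray',r(C),[r(np.linalg.norm(C[i]-C[(i+1)%4])) for i in range(4)],'mid',r(C.mean(0)))
# brown bottles in both views
for n,c,box in [('scene',a,(395,475,160,245)),('side',b,(235,275,215,315))]:
    h=cv2.cvtColor(c['pixels'],cv2.COLOR_RGB2HSV); m=((h[...,0]<14)&(h[...,1]>85)&(h[...,2]>30)&(h[...,2]<170)).astype(np.uint8)
    x0,x1,y0,y1=box;M=np.zeros_like(m);M[y0:y1,x0:x1]=m[y0:y1,x0:x1]
    k,l,st,ce=cv2.connectedComponentsWithStats(M);print(n,[(s.tolist(),q.round(1).tolist()) for s,q in zip(st[1:],ce[1:]) if s[4]>15])
    x=[onz(c,*q,.045)[:2].round(3).tolist() for s,q in zip(st[1:],ce[1:]) if s[4]>15];print(x)
E
```

```text
nozzles [[0.64  0.249 0.121]
 [0.537 0.354 0.121]
 [0.491 0.399 0.121]]
0.2118680391462716 0.0651629105145974 gap [0.59  0.299 0.121] [0.59  0.299 0.121] row y dir deg 134.84901394630097
tray [[0.7   0.243 0.012]
 [0.639 0.191 0.012]
 [0.427 0.406 0.012]
 [0.485 0.459 0.012]] [np.float64(0.08), np.float64(0.302), np.float64(0.078), np.float64(0.305)] mid [0.563 0.325 0.012]
scene [([407, 160, 15, 7, 67], [414.2, 162.0]), ([458, 160, 13, 4, 44], [464.4, 161.3]), ([433, 169, 30, 40, 397], [448.4, 186.4]), ([405, 209, 18, 28, 224], [413.5, 220.9])]
[[0.403, 0.293], [0.407, 0.452], [0.51, 0.379], [0.635, 0.251]]
side [([246, 229, 14, 15, 123], [252.3, 234.2]), ([246, 262, 15, 13, 127], [253.3, 268.2]), ([246, 280, 16, 26, 168], [253.8, 288.5])]
[[0.66, 0.235], [0.557, 0.338], [0.502, 0.393]]
```

```bash
python3 -m inch '{"travel":[[0,0,-15],[0,0,-35],[0,0,-55],[0,0,-60],[0,0,-60],[0,0,-60]],"turn":[0,0,0,0,0,0],"claw":[0.5,0.5,0.5,0.5,0.5,0.5]}' 6 && python3 -c "
from h import *
tilt('t2');go(.591,.298,.22,-.787)" | grep -v side
```

```text
time: 5.85
tool_pos: [0.6985, -0.1596, 0.2781]
tool_rot: [3.141, 0.002, -0.35]
contact_force: [-0.0, -0.5, -2.2]
opening: 0.0398
grip_force: 6.0
scene grip (np.int64(262), np.int64(200)) brown (np.int32(253), np.int32(197), np.int32(269), np.int32(220)) 213
   -20 [241. 192.] [271. 227.]
   0 [241. 192.] [272. 233.]
   20 [242. 194.] [273. 235.]
   40 [245. 196.] [273. 234.]
   60 [249. 194.] [273. 234.]
   75 [252. 192.] [273. 232.]
   90 [252. 190.] [275. 227.]
   -20 [300. 109.] [323. 137.]
   0 [301. 114.] [322. 138.]
   20 [301. 121.] [323. 138.]
   40 [302. 123.] [324. 141.]
   60 [304. 123.] [325. 147.]
   75 [307. 123.] [325. 150.]
   90 [309. 124.] [325. 152.]
travel [-258.0, -392.9, 11.6] dist 470 turn 5.01
```

```bash
python3 -m inch '{"travel":[[-10,-15,0],[-30,-46,0],[-55,-84,0],[-82,-125,0],[-110,-168,0],[-138,-210,0],[-166,-253,0],[-194,-295,0],[-220,-335,0],[-241,-367,6],[-254,-387,10],[-258,-393,12]],"turn":[0.1,0.5,1,1.5,2,2.5,3,3.5,4,4.5,5,5],"claw":[0.5,0.5,0.5,0.5,0.5,0.5,0.5,0.5,0.5,0.5,0.5,0.5]}' 10 && python3 -m inch '{"travel":[[0,0,0],[0,0,0],[0,0,0]],"turn":[0,0,0],"claw":[0.5,0.5,0.5]}' && python3 - <<'E'
from h import *
tilt('t3');go(.591,.298,.085,-.787)
f=lambda n,u,v,w,h:cv2.resize(load(n)['pixels'][v:v+h,u:u+w,::-1],(390,390),interpolation=cv2.INTER_CUBIC)
cv2.imwrite('pics/c4.png',np.hstack([f('t3scene',375,140,110,110),f('t3side',205,185,110,110)]))
E
```

```text
time: 7.15
tool_pos: [0.5899, 0.3007, 0.2662]
tool_rot: [3.14, 0.001, -0.784]
contact_force: [0.7, 0.7, -2.1]
opening: 0.0401
grip_force: 10.0
time: 7.45
tool_pos: [0.5922, 0.2963, 0.2679]
tool_rot: [3.142, -0.001, -0.788]
contact_force: [1.3, 1.4, -2.3]
opening: 0.04
grip_force: 10.0
scene grip (np.int64(437), np.int64(166)) brown (np.int32(421), np.int32(163), np.int32(463), np.int32(209)) 632
   -20 [414. 156.] [448. 185.]
   0 [413. 156.] [447. 192.]
   20 [414. 157.] [446. 196.]
   40 [414. 159.] [447. 196.]
   60 [416. 159.] [449. 196.]
   75 [419. 158.] [449. 195.]
   90 [423. 156.] [449. 193.]
side grip (np.int64(248), np.int64(214)) brown (np.int32(203), np.int32(169), np.int32(225), np.int32(188)) 192
   -20 [240. 188.] [256. 220.]
   0 [241. 192.] [256. 222.]
   20 [241. 199.] [256. 223.]
   40 [241. 207.] [257. 223.]
   60 [241. 207.] [258. 229.]
   75 [241. 207.] [258. 235.]
   90 [241. 208.] [258. 239.]
travel [-1.8, -0.2, 135.9] dist 136 turn -0.01
```

View pics/c4.png

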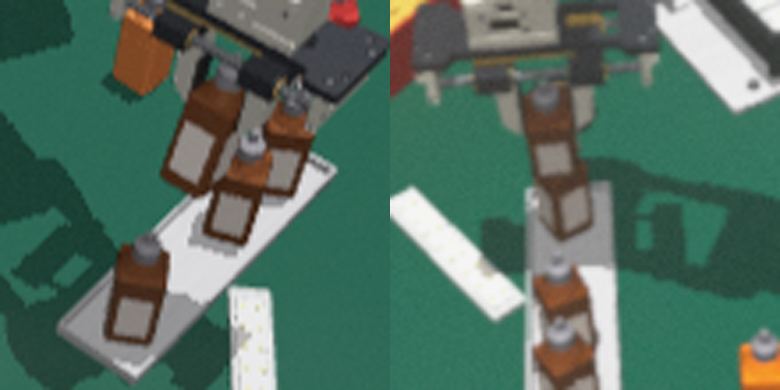

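The held bottle hangs above the gap between the far neighbour (135,300) and the next one (240,190). It leans about 8° with its base toward +tool x, so I'll set it down with a light grip to square it.

```bash
python3 -m inch '{"travel":[[-2,0,20],[-2,0,45],[-2,0,70],[-2,0,95],[-2,0,115],[-2,0,128],[-2,0,130],[-2,0,130]],"turn":[0,0,0,0,0,0,0,0],"claw":[0.5,0.5,0.5,0.5,0.5,0.5,0.5,0.5]}' && python3 -c "
from h import *
go(.591,.298,.080,-.787)"
```

```text
time: 8.35
tool_pos: [0.5905, 0.2991, 0.1382]
tool_rot: [-3.141, -0.0, -0.787]
contact_force: [1.0, 0.0, -0.8]
opening: 0.0397
grip_force: 10.0
travel [1.2, 0.4, 11.2] dist 11 turn 0.0
```

```bash
python3 -m inch '{"travel":[[0,0,1],[0,0,2],[0,0,3],[0,0,4],[0,0,5],[0,0,5]],"turn":[0,0,0,0,0,0],"claw":[0.5,0.5,0.5,0.5,0.5,0.5]}' 3; python3 -m inch '{"travel":[[0,0,1],[0,0,2],[0,0,3],[0,0,4],[0,0,4]],"turn":[0,0,0,0,0],"claw":[0.5,0.5,0.5,0.5,0.5]}' 3;  python3 -m inch '{"travel":[[0,0,1],[0,0,1],[0,0,2],[0,0,2]],"turn":[0,0,0,0],"claw":[0.5,0.5,0.5,0.5]}' 3
```

```text
time: 8.95
tool_pos: [0.5904, 0.2995, 0.1332]
tool_rot: [-3.14, -0.001, -0.787]
contact_force: [1.6, 0.5, 4.0]
opening: 0.04
grip_force: 3.0
time: 9.45
tool_pos: [0.5901, 0.2994, 0.1285]
tool_rot: [-3.141, -0.0, -0.787]
contact_force: [2.4, 1.4, 3.2]
opening: 0.0399
grip_force: 3.0
time: 9.85
tool_pos: [0.5901, 0.2993, 0.1266]
tool_rot: [3.142, -0.0, -0.787]
contact_force: [1.4, 1.5, 3.6]
opening: 0.04
grip_force: 3.0
```

```bash
python3 -m inch '{"travel":[[0,0,0],[0,0,0],[0,0,0],[0,0,0],[0,0,0],[0,0,0]],"turn":[0,0,0,0,0,0],"claw":[0,-0.2,-0.5,-1,-1,-1]}' 3 && python3 - <<'E'
from h import *
b=snap('side','d5')
for n in ('scene','wrist'): snap(n,n+'5')
h=cv2.cvtColor(b['pixels'],cv2.COLOR_RGB2HSV); m=((h[...,0]<14)&(h[...,1]>85)&(h[...,2]>30)&(h[...,2]<170)).astype(np.uint8)
for y in range(225,310,2): print(''.join('#' if v else '.' for v in m[y,238:272]),y)
E
```

```text
time: 10.45
tool_pos: [0.5899, 0.2993, 0.1266]
tool_rot: [3.141, 0.0, -0.787]
contact_force: [-0.8, -0.7, 0.5]
opening: 0.0814
grip_force: 0.0
.................................. 225
.................................. 227
.................................. 229
.................................. 231
.................................. 233
.................................. 235
.................................. 237
.................................. 239
.................................. 241
..................###............. 243
..........############............ 245
..........############............ 247
..........############............ 249
...........###.#######............ 251
...........#...................... 253
.................................. 255
.................................. 257
.................................. 259
...................#..#........... 261
........###.......####............ 263
........##############............ 265
........###############........... 267
.........#############............ 269
..........#############........... 271
...........########............... 273
.................................. 275
.................................. 277
.................................. 279
...................###............ 281
........#####....#######.......... 283
........################.......... 285
.........###############.......... 287
..........##############.......... 289
............#########............. 291
.............##.##................ 293
..............##.................. 295
..............##.................. 297
...............#.................. 299
...............##................. 301
................#................. 303
................##................ 305
.................................. 307
.................................. 309
```

```bash
python3 -m inch '{"travel":[[0,0,-15],[0,0,-40],[0,0,-80],[0,0,-120],[0,0,-150],[0,0,-150]],"turn":[0,0,0,0,0,0],"claw":[-1,-1,-1,-1,-1,-1]}' && python3 - <<'E'
from h import *
for n,(x0,x1,y0,y1) in [('side',(236,276,222,312)),('scene',(395,470,165,245))]:
    c=snap(n,n+'6');h=cv2.cvtColor(c['pixels'],cv2.COLOR_RGB2HSV); m=((h[...,0]<14)&(h[...,1]>85)&(h[...,2]>30)&(h[...,2]<170))
    print(n)
    for y in range(y0,y1,2): print(''.join('#' if v else '.' for v in m[y,x0:x1]),y)
    for i,(x,y) in enumerate([(.640,.249),(.590,.299),(.537,.354),(.491,.399)]):
        print([proj(c,(x,y,z)).round(0).tolist() for z in (.003,.087,.123)])
go(.5073,-.0863,.20,1.222)
E
```

```text
time: 11.2
tool_pos: [0.5915, 0.3, 0.2839]
tool_rot: [-3.131, -0.005, -0.786]
contact_force: [0.2, 0.4, 0.3]
opening: 0.0917
grip_force: 0.0
side
........................................ 222
........................................ 224
........................................ 226
........................................ 228
..........###.....####.................. 230
..........#############................. 232
..........#####..#######................ 234
...........##.......##.#................ 236
........................................ 238
.....................##................. 240
............#.......###................. 242
............###########................. 244
............############................ 246
............############................ 248
............############................ 250
............#####......#................ 252
........................................ 254
........................................ 256
........................................ 258
........................#............... 260
.....................####............... 262
.........
[... 4017 characters left out ...]
................................................... 233
...........########..##.................................................... 235
........................................................................... 237
........................................................................... 239
........................................................................... 241
........................................................................... 243
[[411.0, 231.0], [415.0, 213.0], [417.0, 205.0]]
[[425.0, 217.0], [430.0, 199.0], [432.0, 190.0]]
[[439.0, 203.0], [445.0, 184.0], [447.0, 176.0]]
[[451.0, 191.0], [457.0, 172.0], [459.0, 164.0]]
travel [214.5, 331.0, 30.7] dist 396 turn -23.02
```

```bash
python3 -c "
from h import *
go(.596,.293,.081,-.787)"
```

```text
travel [8.5, 0.6, 150.2] dist 150 turn 0.01
```

```bash
python3 -m inch '{"travel":[[8.5,0,40],[8.5,0,80],[8.5,0,115],[8.5,0,138],[8.5,0,146],[8.5,0,149],[8.5,0,149],[8.5,0,149]],"turn":[0,0,0,0,0,0,0,0],"claw":[-1,-1,-1,-1,-1,-1,-1,-1]}' 12 && python3 -m inch '{"travel":[[0,0,0],[0,0,0],[0,0,0],[0,0,0],[0,0,0],[0,0,0],[0,0,0],[0,0,0],[0,0,0]],"turn":[0,0,0,0,0,0,0,0,0],"claw":[0.5,0.5,0.5,0.5,0.5,0.5,0.5,0.5,0.5]}' 12
```

```text
time: 12.1
tool_pos: [0.5967, 0.2936, 0.1292]
tool_rot: [-3.139, -0.001, -0.786]
contact_force: [0.3, 0.2, 0.6]
opening: 0.0922
grip_force: 0.0
time: 13.0
tool_pos: [0.5961, 0.2933, 0.1276]
tool_rot: [-3.142, -0.0, -0.787]
contact_force: [0.5, -0.4, 0.3]
opening: 0.0401
grip_force: 11.9
```

Now lift 5 mm, shift 16 mm along the row (−tool x), lower and release.

```bash
python3 -m inch '{"travel":[[0,0,-3],[0,0,-6],[0,0,-6],[-5,0,-6],[-11,0,-6],[-16,0,-6],[-16,0,-6],[-16,0,-4],[-16,0,-2],[-16,0,0],[-16,0,0]],"turn":[0,0,0,0,0,0,0,0,0,0,0],"claw":[0.5,0.5,0.5,0.5,0.5,0.5,0.5,0.5,0.5,0.5,0.5]}' 12 && python3 -m inch '{"travel":[[0,0,0],[0,0,0],[0,0,0],[0,0,0],[0,0,0],[0,0,0]],"turn":[0,0,0,0,0,0],"claw":[0,-0.2,-0.5,-1,-1,-1]}' 3 && python3 -m inch '{"travel":[[0,0,-15],[0,0,-40],[0,0,-80],[0,0,-120],[0,0,-150],[0,0,-150],[0,0,-150]],"turn":[0,0,0,0,0,0,0],"claw":[-1,-1,-1,-1,-1,-1,-1]}' && python3 - <<'E'
from h import *
for n,(x0,x1,y0,y1) in [('side',(236,276,222,312)),('scene',(395,470,165,245))]:
    c=snap(n,n+'7');h=cv2.cvtColor(c['pixels'],cv2.COLOR_RGB2HSV); m=((h[...,0]<14)&(h[...,1]>85)&(h[...,2]>30)&(h[...,2]<170))
    print(n)
    for y in range(y0,y1,2): print(''.join('#' if v else '.' for v in m[y,x0:x1]),y)
E
```

```text
time: 14.1
tool_pos: [0.5849, 0.3045, 0.1275]
tool_rot: [3.142, -0.0, -0.787]
contact_force: [0.1, -0.1, -1.2]
opening: 0.0401
grip_force: 11.9
time: 14.7
tool_pos: [0.5848, 0.3047, 0.1277]
tool_rot: [-3.142, -0.0, -0.787]
contact_force: [1.2, 0.6, -0.3]
opening: 0.0811
grip_force: 0.0
time: 15.4
tool_pos: [0.5847, 0.3047, 0.2792]
tool_rot: [-3.14, -0.001, -0.787]
contact_force: [-0.3, -0.3, -0.8]
opening: 0.0916
grip_force: 0.0
side
........................................ 222
........................................ 224
........................................ 226
........................................ 228
...........##.....###................... 230
..........##############................ 232
...........##########.##................ 234
...........########.####................ 236
..............#...##.................... 238
........................................ 240
........................................ 242
.....................##................. 244
............###....#####................ 246
............#############............... 248
............############........
[... 3868 characters left out ...]
....##.................................................. 227
...........##..........##.................................................. 229
..........##...........#................................................... 231
..........##..........##................................................... 233
...........########..##.................................................... 235
........................................................................... 237
........................................................................... 239
........................................................................... 241
........................................................................... 243
```

The bottle is now centred: in the side view its lid is at row 246, between 230 and 264, and in the scene view its base is at row 221, between 235 and 207. On to the handle.

```bash
python3 -c "
from h import *
go(.507,-.087,.19,1.222)"
```

```text
travel [222.6, 331.0, 40.2] dist 401 turn -23.02
```

```bash
python3 -m inch '{"travel":[[20,30,0],[50,74,0],[80,119,0],[110,164,0],[140,208,0],[170,253,0],[195,290,10],[213,317,25],[223,331,40],[223,331,40],[223,331,40],[223,331,40]],"turn":[-1.5,-3.2,-4.9,-6.6,-8.3,-10,-11.7,-13.4,-15.1,-16.8,-18.5,-20.2],"claw":[-1,-1,-1,-1,-1,-1,-1,-1,-1,-1,-1,-1]}' && python3 -c "
from h import *
go(.507,-.087,.14,1.222)"
```

```text
time: 16.7
tool_pos: [0.5071, -0.0874, 0.2362]
tool_rot: [-3.138, 0.001, 0.925]
contact_force: [-0.9, -0.7, 0.1]
opening: 0.0919
grip_force: 0.0
travel [0.3, -0.1, 49.2] dist 49 turn -3.4
```

```bash
python3 -m inch '{"travel":[[0,0,0],[0,0,0],[0,0,49],[0,0,49],[0,0,49],[0,0,49],[0,0,49],[0,0,49]],"turn":[-1.7,-3.4,-3.4,-3.4,-3.4,-3.4,-3.4,-3.4],"claw":[-0.1,-0.1,-0.1,-0.1,-0.1,-0.1,-0.1,-0.1]}' 30 && python3 - <<'E'
from h import *
go(.507,-.087,.06,1.222)
# handle bar in the scene view: bright grey against green, on the plane z=.06
for n in ('scene','side','wrist'):
    c=snap(n,n+'8')
    print(n,[proj(c,p).round(0).tolist() for p in [(.5311,-.0207,.06),(.4835,-.1518,.06)]])
c=load('wrist8');p=c['pixels'].astype(int)
cv2.imwrite('pics/last_candidate.png',c['pixels'][:,:,::-1])
E
```

```text
time: 17.5
tool_pos: [0.5084, -0.0871, 0.1899]
tool_rot: [3.139, -0.0, 1.217]
contact_force: [-0.1, 0.1, -0.2]
opening: 0.0504
grip_force: 0.0
travel [-0.4, -1.5, 82.9] dist 83 turn -0.06
scene [[316.0, 193.0], [271.0, 183.0]]
side [[330.0, 205.0], [363.0, 191.0]]
wrist [[315.0, 113.0], [316.0, 291.0]]
```

```bash
python3 - <<'E'
from h import *
c=load('wrist8');p=c['pixels'].astype(int)
for y in range(100,240,10):
    r=p[y,270:370]; g=(r.max(1)-r.min(1)<30)&(r.min(1)>90); print(''.join('#' if v else '.' for v in g),y)
E
```

```text
.................................................................................................... 100
......................................############################################################## 110
....................................################################################################ 120
....................................##################.............................................. 130
.....................................#################.............................................. 140
.....................................#################.............................................. 150
.....................................#################.............................................. 160
.....................................#################.............................................. 170
......................................#################............................................. 180
.......................................###############.............................................. 190
.......................................###############.............................................. 200
........................................##############.............................................. 210
........................................##############.............................................. 220
.........................................#############.............................................. 230
```

```bash
python3 -m inch '{"travel":[[0,-1.5,25],[0,-1.5,50],[0,-1.5,70],[0,-1.5,81],[0,-1.5,81],[0,-1.5,81]],"turn":[0,0,0,0,0,0],"claw":[-0.1,-0.1,-0.1,-0.1,-0.1,-0.1]}' 30 && python3 -m inch '{"travel":[[0,0,0],[0,0,0],[0,0,0],[0,0,0],[0,0,0],[0,0,0],[0,0,0],[0,0,0]],"turn":[0,0,0,0,0,0,0,0],"claw":[1,1,1,1,1,1,1,1]}' 25
```

```text
time: 18.25
tool_pos: [0.5069, -0.0866, 0.1083]
tool_rot: [3.141, 0.0, 1.217]
contact_force: [-0.6, -0.3, -0.4]
opening: 0.0503
grip_force: 0.0
time: 19.05
tool_pos: [0.5082, -0.0871, 0.1081]
tool_rot: [3.137, -0.0, 1.217]
contact_force: [5.2, -1.8, -2.9]
opening: 0.011
grip_force: 25.0
```

```bash
python3 - <<'E'
from h import *
X=np.array([.940,-.341,0]);Y=np.array([.341,.940,0]);H=np.array([.743,-.172,.06])
Q=H-.144*Y
A=lambda x,y:(190+(x+.5)/4-.5,165+(y+.5)/4-.5)
B1=lambda x,y:(262+(x+.5)/3.333-.5,110+(y+.5)/3.336-.5)
O=[('w1',(472,113)),('w2',(541,202)),('scene0',A(143,78)),('side0',B1(343,108))]
for n,p in O:
    o,d=ray(load(n),*p); t=(Q-o)@Y/(d@Y); q=o+t*d-Q; a=-(q@X);print(n,'r',round(np.hypot(a,q[2]),3),'ang',round(np.arctan2(q[2],a),3))
for i in (0,1): print(tri(load(O[i][0]),O[i][1],load('scene0'),O[2][1]))
# blade centreline in w2: points on blade near (485,50) .. tip; predicted pixels for angles
for ang in (.65,.7,.75,.8):
    print(ang,[proj(load(n),Q-.164*np.cos(ang)*X+[0,0,.164*np.sin(ang)]).round(0).tolist() for n,_ in O],[proj(load(n),Q).round(0).tolist() for n in ('w2',)])
s=robot.observe();print(s['tool_pos'])
E
```

```text
w1 r 0.159 ang 0.712
w2 r 0.163 ang 0.727
scene0 r 0.161 ang 0.723
side0 r 0.194 ang 0.705
(array([ 0.58114633, -0.26543997,  0.16722278]), np.float64(0.0012690518210457572))
(array([ 0.57919191, -0.26658861,  0.16618846]), np.float64(0.001013724959906864))
0.65 [[468.0, 125.0], [528.0, 212.0], [227.0, 183.0], [361.0, 146.0]] [[477.0, 23.0]]
0.7 [[472.0, 119.0], [537.0, 207.0], [226.0, 183.0], [361.0, 144.0]] [[477.0, 23.0]]
0.75 [[477.0, 113.0], [546.0, 201.0], [225.0, 183.0], [360.0, 142.0]] [[477.0, 23.0]]
0.8 [[481.0, 105.0], [556.0, 194.0], [224.0, 183.0], [359.0, 139.0]] [[477.0, 23.0]]
[ 0.50817601 -0.08710772  0.1081286 ]
```

```bash
python3 -m inch '{"travel":[[0,0.5,-15],[0,1.8,-30],[0,4,-45],[0,7,-59.5],[0,11,-74],[0,16,-88],[0,21.7,-102],[0,28,-115.5],[0,35.5,-128.5],[0,43.5,-141],[0,52.5,-153.5],[0,62.5,-165.5]],"turn":[0,0,0,0,0,0,0,0,0,0,0,0],"claw":[1,1,1,1,1,1,1,1,1,1,1,1]}' 25 && python3 -m inch '{"travel":[[0,0,0],[0,0,0],[0,0,0],[0,0,0],[0,0,0]],"turn":[0,0,0,0,0],"claw":[1,1,1,1,1]}' 25 && python3 - <<'E'
from h import *
s=robot.observe();d=s['tool_pos']-np.array([.50817601,-.08710772,.1081286]);print(d,np.arcsin(d[2]/.25),np.arctan2(d[2],.25-d@[.94,-.341,0]))
a=snap('scene','s9');b=snap('side','d9');w=snap('wrist','w9')
f=lambda c,u,v,wd,h:cv2.resize(c['pixels'][v:v+h,u:u+wd,::-1],(400,300),interpolation=cv2.INTER_CUBIC)
cv2.imwrite('pics/c9.png',np.vstack([np.hstack([f(a,190,150,160,120),f(b,260,85,160,120)]),np.hstack([f(w,0,0,640,400),f(a,370,140,120,90)])]))
E
```

```text
time: 20.25
tool_pos: [0.5662, -0.1078, 0.2724]
tool_rot: [3.141, -0.001, 1.217]
contact_force: [10.1, 0.9, -11.0]
opening: 0.0112
grip_force: 24.9
time: 20.75
tool_pos: [0.5657, -0.1076, 0.272]
tool_rot: [-3.142, -0.001, 1.217]
contact_force: [5.7, 2.1, -7.8]
opening: 0.0109
grip_force: 24.9
[ 0.05756853 -0.02050889  0.16384747] 0.7146986975199742 0.7145168791002152
```

View pics/c9.png

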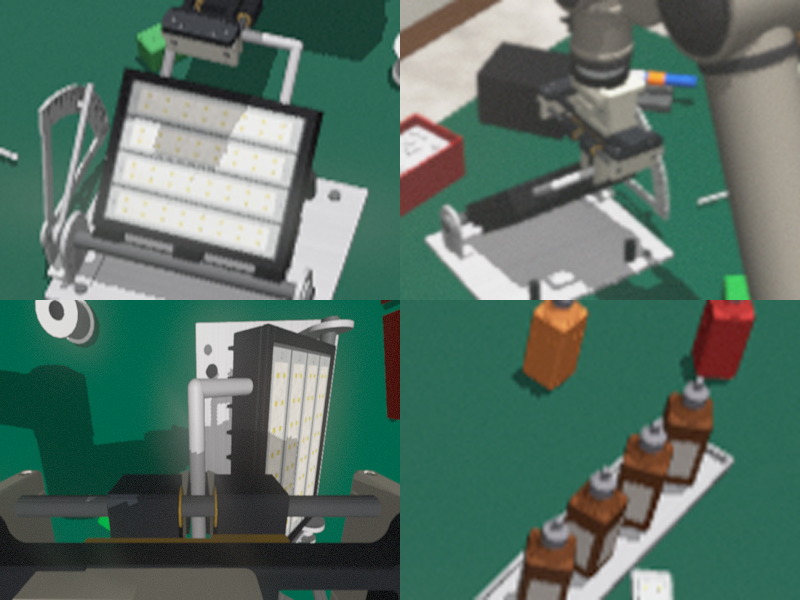

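The view shows the head raised, held by the bar, and roughly parallel to the pointer. The four brown bottles stand evenly spaced, with ours at (597,530). One last numeric check of the head angle, from the bar corner at scene (308,168) and wrist (315,117).

```bash
python3 - <<'E'
from h import *
a=load('s9');w=load('w9')
X=np.array([.940,-.341,0]);Y=np.array([.341,.940,0]);H=np.array([.743,-.172,.06])
P,e=tri(a,(308.4,168),w,(315,117));q=P-H;print(P,e,'y',q@Y,'r',np.hypot(q@X,q[2]),'ang',np.arctan2(q[2],-(q@X)))
for t in (.65,.7,.75): 
    B=H+.0695*Y-.25*np.cos(t)*X+[0,0,.25*np.sin(t)];print(t,proj(a,B).round(1),proj(w,B).round(1))
# pointer tip, unchanged?
d=cv2.absdiff(load('scene0')['pixels'][178:200,205:232],a['pixels'][178:200,205:232]);print(d.mean(),d.max())
E
```

```text
[ 0.58835147 -0.04259383  0.22644289] 0.0012080520115888983 y 0.06890665554444331 r 0.2522149782444363 ang 0.720718538072032
0.65 [310.  169.6] [295.7 116.5]
0.7 [309.1 169. ] [311.7 116.8]
0.75 [308.  168.7] [331.1 117.1]
1.112794612794613 5
```

```bash
python3 -c "
from cell import robot
print(robot.hand_in())"
```

```text
the job is handed in; nothing more can be done
None
```

I handed the job in with the bottle standing released in the gap and the lamp head held in the gripper at about 0.72 rad, where I measured the pointer at about 0.72 rad; no verdict came back.

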